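# Re-aim the swivel probe arm and reclamp it

## Task

On the swivel probe stand, turn the black clamp knob counter-clockwise until the arm is free, swing the arm (by its upright steel barrel) until its pointer stands exactly at the steel rider on the scale, and retighten the knob clockwise to about 0.4 newton metres, judged by feel: the pad is worn, so the knob's position does not tell how tight it is. Do not drag the arm round while it is clamped, do not crush the pad, and leave the rider and everything else where it is.

Things in the scene. Friction and masses are not known exactly. Their poses are not given: they have to be found in the camera images.
- knob (a joint): Turn of the clamp knob about its vertical axis (rad): grows clockwise seen from above = TIGHTENS, falls counter-clockwise = loosens; range -3 to 2, starts clamped near 0, stays where left. It becomes free 0.1 to 1.6 rad counter-clockwise of the start, unknown in advance (worn pad). Free, the moment on it stays below 0.1 N m; past the bite it climbs 0.4 to 0.6 N m per rad of tightening.
- knob_grip (a point): On the knob's axis (= swivel axis) at the height to grip, about 112 mm above the table (2 mm lower per rad tightened). The grip is a black plastic bar 56 mm long (this point's x axis), 14 thick (y axis), from about 92 to 128 mm above the table, on a stem 20 in diameter; the steel washer below it tops out 77 mm above the table. z up.
- probe_arm (a joint): Swing of the probe arm about the vertical swivel axis (rad), counter-clockwise from above positive, 0 along the stand's x axis, range -1.45 to 1.45. With the clamp loose it drags with 0.25 N m (2.5 to 3 N at the barrel) and stays where it is left; clamped it is held fast.
- barrel_mid (a point): Upright steel probe barrel on the arm: cylinder 18 in diameter, standing from 67 (arm's top) to 122 mm above the table; this point lies on its axis, 97 mm above the table and 94 mm from the swivel axis. x axis points outward along the arm, z up. The place to push or hold the arm.
- pointer_tip (a point): Outer end of the arm's pointer, a thin upright blade 4 thick at the arm's end, 130 mm from the swivel axis, 30 mm above the table. x axis points outward along the arm.
- rider_tip (a point): Inward tip of the rider, a dark steel clip (16 wide, top 32 mm above the table) stiffly set on the rim of the round scale, which marks the wanted angle; 139 mm from the swivel axis, 30 mm above the table. x axis points outward along its radius. The pointer is at the mark when both x axes have the same direction.
- stand: Fixed swivel stand: round grey foot disc 310 in diameter, 22 high, with a white scale and black ticks every 15 degrees on its top; origin at table height on the swivel axis, x axis towards the middle tick of the scale (roughly away from the robot), z up.
- clamp_pad: Worn friction pad, 74 mm wide, hidden under the washer; not to be touched; origin as stand. Clamp load = its force on the arm, about 75 N per rad of knob past the bite. Moment on the knob when tightened a step and held: about 0.0065 N m per N of load (0.4 N m = 60 N; 42 to 90 N is fine, about 0.3 to 0.55 N m); loosening takes about half.
- vial_a: Bystander, leave alone: small amber screw-cap vial, 22 wide, 42 tall (mm); origin at the centre of its underside.
- vial_b: Bystander, leave alone: small clear screw-cap vial, 22 wide, 42 tall (mm); origin at the centre of its underside.
- beaker: Bystander, leave alone: open glass beaker, 52 wide, 60 tall (mm); origin at the centre of its underside.
- jar: Bystander, leave alone: glass jar with white cap, 56 wide, 65 tall (mm); origin at the centre of its underside.
- spatula: Bystander, leave alone: flat steel spatula lying down, 160 long (mm); origin at the centre of its underside.
- dish: Bystander, leave alone: open white plastic dish 90 x 70 x 25 (mm); origin at the centre of its underside.
- collar: Bystander, leave alone: steel ring, 32 across, 12 tall, lying on the foot disc of the stand on the side away from the arm (mm); origin at the centre of its underside.

How it is judged:
On the way, in this order (a step that is already met when the one before it is completed fails the run):
1. the clamp is loosened (contact force between clamp_pad and anything else below 6 N), for 0.2 s.
2. the loose arm's pointer stands at the rider (angle between the x axis of pointer_tip and the x axis of rider_tip, either way round below 0.035 rad and contact force between clamp_pad and anything else below 10 N), for 0.2 s.
3. the clamp is tight again (contact force between clamp_pad and anything else above 42 N), for 0.2 s.
At the end, for the whole second after the job is handed in: The arm points at the rider within 0.035 rad (2 degrees), arm and knob are still, and the pad presses on the arm with 42 to 90 N (knob tightened to between about 0.3 and 0.55 N m) (angle between the x axis of pointer_tip and the x axis of rider_tip, either way round below 0.035 rad and contact force between clamp_pad and anything else between 42 and 90 N and velocity of joint probe_arm between -0.02 and 0.02 rad/s and velocity of joint knob between -0.05 and 0.05 rad/s); the robot touches nothing.
It fails at once if the arm is dragged round (faster than 0.1 rad/s) while the clamp grips it with over 20 N (contact force between clamp_pad and anything else above 20 N and (velocity of joint probe_arm above 0.1 rad/s or velocity of joint probe_arm below -0.1 rad/s)).
It fails at once if the pad is crushed: clamp load over 160 N (about 1 N m at the knob) (contact force between clamp_pad and anything else above 160 N).
It fails at once if the rider is moved by more than 5 mm (distance of rider_tip from where it was at the start of the episode above 0.005 m).
It fails at once if a bystander (vial, beaker, jar, spatula, dish, ring) is moved by more than 30 mm (distance of any of vial_a, vial_b, beaker, jar, spatula, dish, collar from where it was at the start of the episode above 0.03 m).
It also fails if it takes over 72 s, if anything falls off the work surface, if the arm or the gripper's body presses on something with over 40 N, if the wrist force passes 120 N, or if a joint passes its speed limit or range.

## Robot

A 6-joint arm with a two-finger parallel gripper is mounted at the origin on the work surface. World frame = base frame: x ahead of the robot, y to its left, z up, the work surface at z = 0. Lengths are in m, angles in rad, forces in N, time in s.
With the tool pointing down it reaches from about 0.275 to 0.875 m from the base axis. Payload 12.5 kg.
Tool frame: the origin (TCP) lies midway between the tips of the shut fingers; the grasp point (between the pads) lies 19 mm behind it (arm.hold_point_z is the distance from the TCP to the grasp point, in m); y points along the fingers, x is the direction in which the jaws open and shut, and the axes are right-handed (so a half turn about y gives the same grasp; the last joint's range is limited). The gripper opens to 85 mm and grips with 20 to 120 N. Pads are 22 mm wide; open, the fingers measure 114 mm over their backs; the gripper's body (76 mm by 85 mm) begins 54 mm behind the grasp point. The pads swing forward as they close: fully open they stand 13 mm farther back than shut.
Start: joints at [-1.31, 0.351, 1.652, -0, 1.139, -0.085], TCP at [0.186, -0.517, 0.231] pointing down, gripper open.
Joint ranges: [-2.75, 2.75], [-0.79, 2.1], [0.01, 2.65], [-1.57, 4.71], [0.07, 3.14], [-2.87, 2.87]. Speed limits (rad/s): [2.22, 2.22, 2.79, 3.14, 3.14, 3.14].

## Interface

Orientations are given as a unit quaternion [x, y, z, w].
In Python, from bench import arm, imaging, order gives the robot as it stands.
- The arm moves only by the tool servo_tool, never from a script. Its argument "plan" is text: rows parted by semicolons, each of 7 numbers parted by spaces: the opening, from -1 (shut) to 1 (fully open), so that 0 is half open, then the shift along the world's x, y, z in cm, then the turn, a rotation vector about the world's x, y, z in rad. In form: fingers tx ty tz rx ry rz; .... A call has exactly 10 rows; each row is the pose to reach, as a shift and turn from the pose commanded when the call began; what a row does not reach only later rows make up. A row lasts 1/8 s, in which the tool goes at most 62.5 mm and 10.7 degrees, less where a joint would pass 70% of its speed; a pose out of reach is approached as far as the arm can. A call with a gripper value outside its range is refused whole. The fingers move at their own pace and stop on an object; the grip force is fixed at half the most. Time passes only in rows, so rows that repeat a pose let the fingers close, or fill a call up. It gives the time, the measured TCP pose, the force and the opening at its end, in the units of the state.
- arm.read_state(): the state, without advancing time (a new reading comes with each control period).
- imaging.read_camera(name): name is "side" or "top" or "wrist"; returns a dict with "frame" (480x640x3 uint8, red, green, blue), "range_z" (480x640 float32, m along the optical axis (not along the pixel's ray), 0 where there is no reading), "K" (3x3 intrinsics, pixels), "k1" (the pictures are not rectified: a ray, as slopes to the right and down, at radius r is drawn at 1 + k1 r^2 times it, then the intrinsics apply), "rvec" (rotation vector, rad) and "tvec" (3), from world to camera coordinates, as OpenCV has them. Camera axes: x right, y down, z forward; pixel columns grow to the right and rows downward; lengths in m; the calibration is good to about 2 mm. A picture is of the moment at which its call begins.
- order.job_done(): hands the job in, once; it reports no verdict.
The state is a dict: "time_s": time; "q": joint angles; "joint_vel": joint speeds; "joint_torque": joint torques, N m; "tcp_pos": TCP position; "orientation": TCP orientation; "force": force on the tool from outside, world axes, zero at the start; "ft_torque": the same for the moment, N m; "opening": finger opening in m.
Only numpy, scipy, OpenCV 4.12 (cv2) and the standard library are available. Lean on these libraries where they do the work, as an engineer would, in place of code of your own. Each camera call takes 0.05 s, during which the arm holds its last target.

## Working session

There is one attempt and no reset: what is moved stays moved. The work goes in short steps, Python scripts to look and compute and a tool call to move; the robot and the scene stay as the last step left them, time stands still between calls to the robot, and variables do not carry over. Pictures are saved under pics/ and viewed, and the job is handed in when it is done.

Besides the shell and the picture viewer there is one more tool, called after "Request:" by a JSON object that holds its "fn" and its "kwargs". servo_tool: Moves the arm, as the interface text tells. Its arguments: {"type":"object","properties":{"plan":{"type":"string"}},"required":["plan"]}

```bash
mkdir -p pics; ls
cat > h.py <<'E'
import numpy as np, cv2
from bench import arm, imaging, order
def shot(n,f):
    d=imaging.read_camera(n); cv2.imwrite('pics/'+f+'.png',d['frame'][:,:,::-1]); np.savez('pics/'+f+'.npz',**{k:d[k] for k in d}); return d
def ray(d,u,v):
    K=d['K'];p=np.array([(u-K[0,2])/K[0,0],(v-K[1,2])/K[1,1]]);q=p.copy()
    for _ in range(20): q=p/(1+float(d['k1'])*(q@q))
    R=cv2.Rodrigues(np.array(d['rvec'],float))[0];t=np.array(d['tvec'],float).ravel()
    return -R.T@t, R.T@np.array([q[0],q[1],1.])
def onz(d,u,v,z):
    c,r=ray(d,u,v); return c+r*(z-c[2])/r[2]
def atd(d,u,v):
    c,r=ray(d,u,v); return c+r*float(d['range_z'][int(v),int(u)])
def proj(d,P):
    R=cv2.Rodrigues(np.array(d['rvec'],float))[0];X=R@np.array(P)+np.array(d['tvec'],float).ravel()
    s=X[:2]/X[2];s=s*(1+float(d['k1'])*(s@s));K=d['K'];return K[0,0]*s[0]+K[0,2],K[1,1]*s[1]+K[1,2]
E
python3 - <<'E'
from h import *
for n in('top','side','wrist'):
    d=shot(n,n+'0'); print(n,d['K'].tolist(),d['k1'],d['rvec'],d['tvec'],ray(d,320,240))
print(arm.read_state())
E
```

```text
pics
top [[566.6453561907704, 0.0, 327.9984792106736], [0.0, 566.6453561907704, 238.96335545600863], [0.0, 0.0, 1.0]] 0.04484327136239527 [ 2.11142691 -2.16595958  0.18181678] [0.04180676 0.59511933 0.93663597] (array([0.4356174 , 0.03460597, 1.02090238]), array([ 0.16131794,  0.00605254, -0.98698657]))
side [[492.9541191048843, 0.0, 313.1801728505064], [0.0, 492.9541191048843, 241.37384114733163], [0.0, 0.0, 1.0]] 0.009364096710227922 [ 2.13610354 -0.26461445  0.17745709] [-0.57872768  0.1767631   0.79272191] (array([ 0.39940809, -0.69411494,  0.59435391]), array([ 0.24199117,  0.80470413, -0.54230129]))
wrist [[413.5484639288203, 0.0, 328.64968613733765], [0.0, 413.5484639288203, 247.34808016034995], [0.0, 0.0, 1.0]] -0.03787044450397689 [-2.33550044  1.64030528  0.27899407] [-0.5493488  -0.04242022  0.3800006 ] (array([ 0.2665972 , -0.48813072,  0.37234173]), array([-0.30162667, -0.08578859, -0.94995521]))
{'time_s': 0.15, 'q': array([-1.30958772e+00,  3.51071486e-01,  1.65226148e+00,  3.19004303e-05,
        1.13910679e+00, -8.46172904e-02]), 'joint_vel': array([-0.00025009, -0.00347248, -0.00294591,  0.00168465,  0.00041395,
       -0.00017664]), 'joint_torque': array([ 1.22591271e-03, -5.06248105e+01, -2.91501600e+01, -4.14905469e-05,
        3.34060031e-03, -1.04795694e-05]), 'tcp_pos': array([ 0.18639351, -0.5171886 ,  0.23091048]), 'orientation': array([-0.57836728,  0.40674447, -0.40629837,  0.57876754]), 'force': array([-0.22512642,  0.1438275 , -0.75288574]), 'ft_torque': array([-0.01170029, -0.01513824, -0.02434511]), 'opening': 0.08542479841993957}
```

View pics/top0.png

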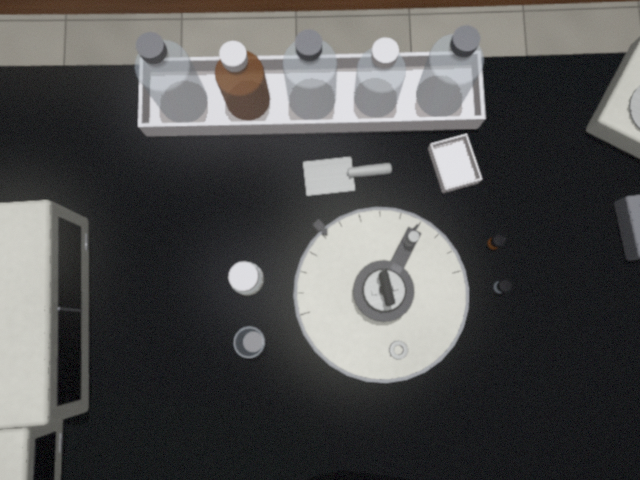

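View pics/side0.png

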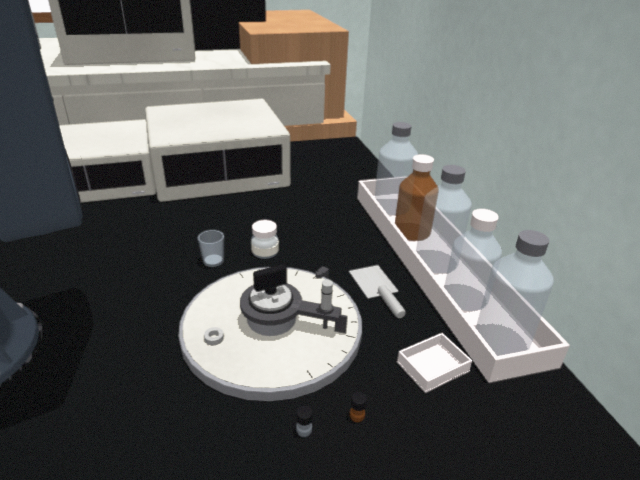

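Run:
```python
from scipy.spatial.transform import Rotation as R
print(R.from_quat([-0.57836728,  0.40674447, -0.40629837,  0.57876754]).as_matrix().round(3))
```

```text
[[ 0.339 -0.     0.941]
 [-0.941  0.001  0.339]
 [-0.001 -1.     0.   ]]
```

Run:
```python
from h import *
d=dict(np.load('pics/top0.npz'));im=d['frame'];z=d['range_z']
for u,v in [(320,20),(320,470)]: print(onz(d,u,v,0))
P=np.array([[atd(d,u,v) if z[v,u]>0 else [0,0,-1] for u in range(270,500)] for v in range(190,400)])
np.save('pics/P.npy',P)
g=im[190:400,270:500].astype(int)
# disc: white pixels -> contour onto z=.022
m=((g.min(2)>120)&(abs(P[:,:,2]-.022)<.012)).astype(np.uint8)
c=max(cv2.findContours(m,cv2.RETR_EXTERNAL,cv2.CHAIN_APPROX_NONE)[0],key=cv2.contourArea)[:,0]
h=cv2.convexHull(c)[:,0]
W=np.array([onz(d,u+270,v+190,.022)[:2] for u,v in h])
A=np.c_[2*W,np.ones(len(W))];s=np.linalg.lstsq(A,(W**2).sum(1),rcond=None)[0]
print('disc',s[:2],np.sqrt(s[2]+s[0]**2+s[1]**2),len(W))
for lo,hi in((.105,.14),(.06,.09),(.11,.13)):
    k=(P[:,:,2]>lo)&(P[:,:,2]<hi); print(lo,hi,k.sum(),P[k][:,:3].mean(0))
big=cv2.resize(im[200:360,280:480],None,fx=4,fy=4,interpolation=cv2.INTER_CUBIC)[:600,:800]
cv2.imwrite('pics/topz.png',big[:,:,::-1])
d=dict(np.load('pics/side0.npz'));im=d['frame']
cv2.imwrite('pics/sidez.png',cv2.resize(im[250:390,170:370],None,fx=4,fy=4,interpolation=cv2.INTER_CUBIC)[:,:,::-1])
```

```text
[1.03408738 0.03061023 0.        ]
[0.20663621 0.0500791  0.        ]
disc [ 0.50350789 -0.06377476] 0.1538987375395008 59
0.105 0.14 491 [ 0.52296336 -0.07489981  0.12550268]
0.06 0.09 3097 [ 0.51283943 -0.06919949  0.07142353]
0.11 0.13 343 [ 0.52804552 -0.07808152  0.12491557]
```

View pics/topz.png

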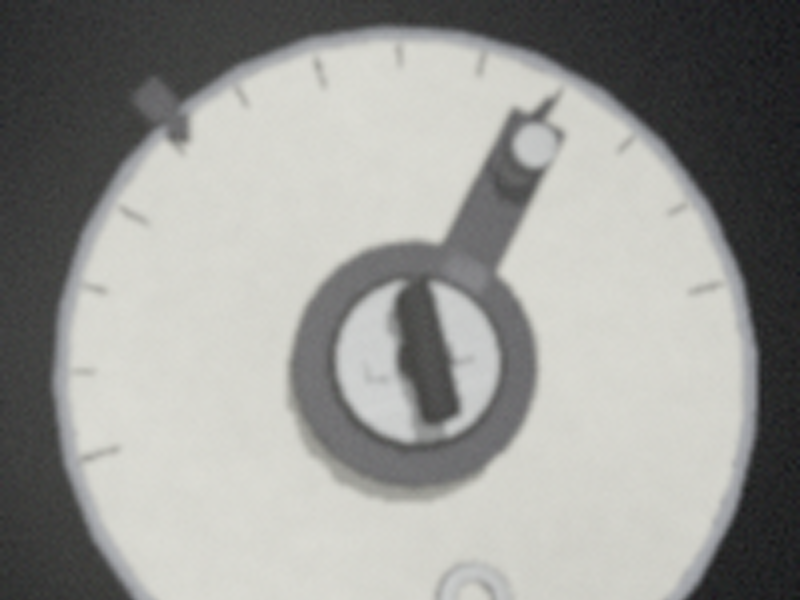

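View pics/sidez.png

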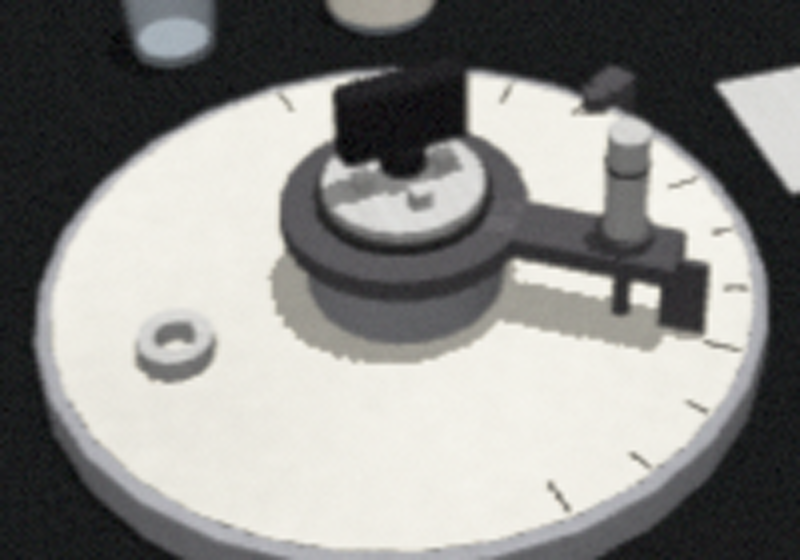

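Run:
```python
from h import *
d=dict(np.load('pics/top0.npz'));im=d['frame'].astype(int)
f=lambda x,y,z: onz(d,280+(x-1.5)/4,200+(y-1.5)/4,z)
C=np.array([0.5035,-0.0638])
def pol(n,p): r=p[:2]-C;print(n,p.round(4),'r',np.hypot(*r).round(4),'ang',np.arctan2(r[1],r[0]).round(4))
pol('barrel top',f(535,146,.122)); pol('rider tip',f(182,148,.031)); pol('rider out',f(152,96,.032))
pol('ptr z30',f(561,92,.03));pol('ptr z50',f(561,92,.05))
pol('tick mid',f(398,55,.022)); 
P=np.load('pics/P.npy');g=im[190:400,270:500]
# bar top: dark pixels region
m=np.zeros(im.shape[:2],np.uint8);m[262:312,370:402]=(im[262:312,370:402].max(2)<45)
m=cv2.morphologyEx(m,cv2.MORPH_OPEN,np.ones((3,3)))
cnt=max(cv2.findContours(m,0,1)[0],key=cv2.contourArea);print(cv2.minAreaRect(cnt),cv2.contourArea(cnt))
k=(P[:,:,2]>.118)&(P[:,:,2]<.14)&(np.hypot(P[:,:,0]-C[0],P[:,:,1]-C[1])<.045)
Q=P[k];print(k.sum(),Q.mean(0),Q[:,2].min(),Q[:,2].max())
w=Q[:,:2]-Q[:,:2].mean(0);e=np.linalg.svd(w,full_matrices=False)[2][0];print('bar dir',np.arctan2(e[1],e[0]),(w@e).min(),(w@e).max())
# bright washer
s=im[255:320,355:420];
mm=((s.min(2)>120)).astype(np.uint8);n,l,st,ce=cv2.connectedComponentsWithStats(mm)
i=max(range(1,n),key=lambda i:st[i,4] if 0<st[i,0] and 0<st[i,1] and st[i,0]+st[i,2]<65 and st[i,1]+st[i,3]<65 else 0)
ys,xs=np.where(l>=0)
cc=max([c for c in cv2.findContours((l==i).astype(np.uint8),0,1)[0]],key=len);el=cv2.fitEllipse(cv2.convexHull(cc));print(st[i],el,onz(d,el[0][0]+355,el[0][1]+255,.077))
```

```text
barrel top [ 0.5851 -0.1102  0.122 ] r 0.0938 ang -0.517
rider tip [0.6032 0.0315 0.031 ] r 0.1379 ang 0.7624
rider out [0.6268 0.0442 0.032 ] r 0.1639 ang 0.7192
ptr z30 [ 0.6244 -0.1378  0.03  ] r 0.1418 ang -0.549
ptr z50 [ 0.6206 -0.1343  0.05  ] r 0.1367 ang -0.5418
tick mid [ 0.6447 -0.0668  0.022 ] r 0.1413 ang -0.0212Traceback (most recent call last):
  File "<stdin>", line 13, in <module>
ValueError: max() iterable argument is empty
```

Run:
```python
from h import *
d=dict(np.load('pics/top0.npz'));im=d['frame'].astype(int)
C=np.array([0.5035,-0.0638])
s=im[255:320,355:420].max(2);print(s[10:60:4,15:50:2])
P=np.load('pics/P.npy')
k=(P[:,:,2]>.118)&(P[:,:,2]<.14)&(np.hypot(P[:,:,0]-C[0],P[:,:,1]-C[1])<.045)
Q=P[k];print(k.sum(),Q.mean(0),Q[:,2].min(),Q[:,2].max())
w=Q[:,:2]-Q[:,:2].mean(0);e=np.linalg.svd(w,full_matrices=False)[2][0];print('bar dir',np.arctan2(e[1],e[0]),(w@e).min(),(w@e).max())
f=lambda x,y,z: onz(d,280+(x-1.5)/4,200+(y-1.5)/4,z)
print(f(419,358,.077))
a,b=f(416,282,.128),f(443,418,.128);print(a,b,(a+b)/2,np.arctan2(*(b-a)[[1,0]]))
for n,p in dict(vial=(497,243),vialb=(502,287),jar=(245,278),beaker=(248,342),collar=(398,350)).items(): print(n,atd(d,*p))
```

```text
[[117 116 112 114 115 118 114 112 113 115 116 126 131 126 125 113 109 132]
 [117 115 110 105 110 113  98  96  89 109 110 124 132 137 133 134 119 142]
 [101 147 189 199 177  93  81  83  83 150 202 200 178 130 117 117 111 114]
 [201 205 206 195 134  75  79  84  83 103 189 204 204 202 191 135 107 110]
 [204 205 205 184 141  87  78  81  81  81 153 200 201 202 202 200 157  99]
 [204 205 204 203 177 111  76  76  83  82  99 181 205 204 203 203 199 129]
 [206 207 205 206 176  82  73  79  81  83  80 120 184 188 191 202 202 169]
 [203 193 203 198 186 121  81  74  80  82  77 107 194 203 203 202 202 158]
 [206 207 205 205 207 182 139  83  76  80  79  78 164 204 205 202 189 107]
 [207 209 210 211 209 207 173 112  72  80  79  77 111 195 200 184 113 108]
 [130 182 202 205 205 203 185 139 101  89 110 166 193 192 144  92 108 114]
 [112  96  92 120 155 182 186 149 142 138 127 125  95 100 108 113 114 112]
 [114 118 114 113 114 102 105 106 108 108 107 113 112 113 110 111 114 152]]
337 [ 0.50303693 -0.06403743  0.12878313] 0.11819686398903895 0.13449880346737875
bar dir -2.95753380865057 -0.028818715937576615 0.028207193140825277
[ 0.50442751 -0.06470921  0.077     ]
[ 0.53073445 -0.05943758  0.128     ] [ 0.4770449  -0.06772663  0.128     ] [ 0.50388968 -0.0635821   0.128     ] -2.988413438906311
vial [ 0.58288068 -0.26859163  0.03979226]
vialb [ 0.50576503 -0.27055955  0.04235571]
jar [0.5299227  0.16828223 0.06660574]
beaker [0.42311658 0.17145544 0.0067479 ]
collar [ 0.4030488  -0.0892985   0.02339604]
```

Request:
{"fn": "servo_tool", "kwargs": {"plan": "1 3.2 4.5 0 0 0 -0.02; 1 6.4 9 0 0 0 -0.04; 1 9.6 13.6 0 0 0 -0.06; 1 12.8 18.1 0 0 0 -0.08; 1 16 22.6 0 0 0 -0.1; 1 19.2 27.2 0 0 0 -0.12; 1 22.4 31.7 0 0 0 -0.14; 1 25.6 36.2 0 0 0 -0.16; 1 28.7 40.8 0 0 0 -0.175; 1 31.7 45.3 0 0 0 -0.175"}}

```text
time_s: 1.4
tcp_pos: [0.5042, -0.0627, 0.2313]
orientation: [0.541, -0.456, 0.456, -0.541]
force: [0.6, -1.2, -0.0]
opening: 0.0855
```

Run:
```python
from h import *
d=shot('wrist','w1');s=arm.read_state();print(s['tcp_pos'],s['q'],s['ft_torque'],s['time_s'],arm.hold_point_z)
```

```text
[ 0.50656214 -0.05860866  0.23125089] [-0.20743836  0.27753974  1.75425113  0.00200834  1.10880544  1.18965619] [0.09098932 0.09492668 0.01105614] 1.45 0.0187
```

View pics/w1.png

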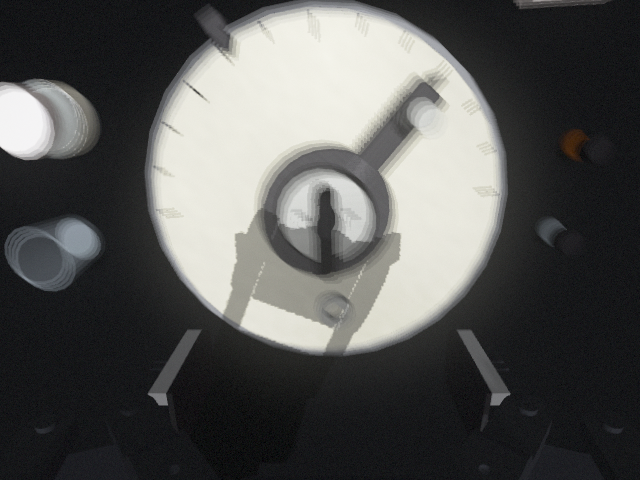

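Run:
```python
from h import *
import time
d=shot('wrist','w1b');d=shot('wrist','w2');s=arm.read_state();print(s['tcp_pos'],s['orientation'],s['q'],s['force'],s['ft_torque'],s['time_s'])
im=d['frame'];cv2.imwrite('pics/w2z.png',cv2.resize(im[0:200,140:400],None,fx=3,fy=3,interpolation=cv2.INTER_CUBIC)[:,:,::-1])
```

```text
[ 0.50401022 -0.06263034  0.2308914 ] [ 0.54167044 -0.45482285  0.45439742 -0.54152774] [-2.15367257e-01  2.75055131e-01  1.75857981e+00  1.12457498e-04
  1.10858429e+00  1.18118080e+00] [-0.06501135 -0.45138213 -0.1560198 ] [0.01331009 0.00528544 0.08614846] 1.55
```

View pics/w2z.png

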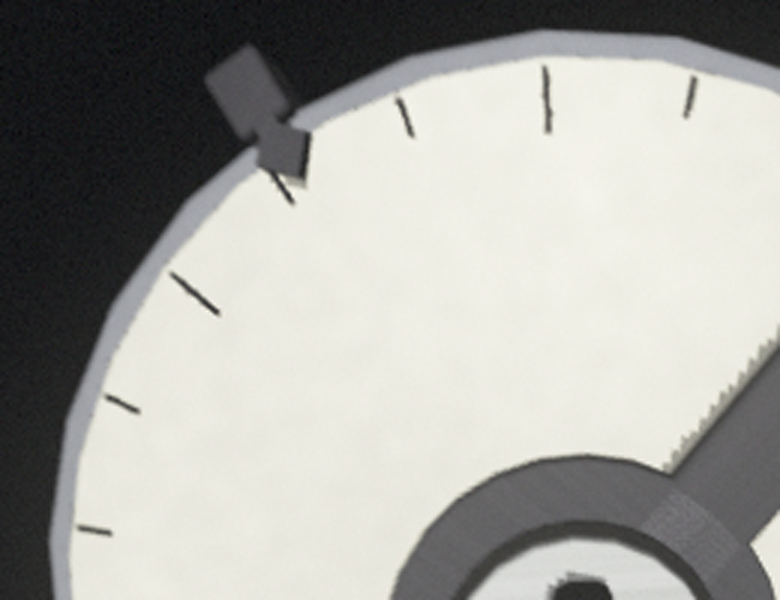

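Run:
```python
from h import *
d=dict(np.load('pics/w2.npz'));C=np.array([0.5037,-0.064])
f=lambda x,y,z: onz(d,140+(x-1)/3,(y-1)/3,z)
def pol(n,p): r=p[:2]-C;print(n,p.round(4),'r',np.hypot(*r).round(4),'ang',np.arctan2(r[1],r[0]).round(4))
pol('tip',f(302,181,.032));pol('tip bottom',f(305,186,.028))
for q in [(256,162),(310,132)]: pol('side',f(*q,.032))
for q in [(205,80),(250,42),(290,105),(247,140)]: pol('body',f(*q,.032))
for n,q in dict(t30=(548,132),t45=(411,136),t60=(293,203),t75=(218,314),t90=(138,411)).items(): pol(n,f(*q,.022))
for n,q in dict(t30=(545,66),t45=(398,98),t75=(170,273),t90=(107,397)).items(): pol(n,f(*q,.022))
P=[atd(d,u,v) for u in (220,225) for v in (20,25,30)];print(np.round(P,4))
print(atd(d,235,50))
im=d['frame'].astype(int)
# disc fit with wrist
m=(im.min(2)>135).astype(np.uint8)
c=max(cv2.findContours(m,0,1)[0],key=cv2.contourArea);h=cv2.convexHull(c)[:,0]
h=h[h[:,1]<300];W=np.array([onz(d,u,v,.022)[:2] for u,v in h]);A=np.c_[2*W,np.ones(len(W))];s=np.linalg.lstsq(A,(W**2).sum(1),rcond=None)[0];print('disc',s[:2],np.sqrt(s[2]+s[:2]@s[:2]))
cv2.imwrite('pics/w2c.png',cv2.resize(im[60:310,240:460].astype(np.uint8),None,fx=2.4,fy=2.4,interpolation=cv2.INTER_CUBIC)[:,:,::-1])
```

```text
tip [0.6088 0.0258 0.032 ] r 0.1382 ang 0.7073
tip bottom [0.6079 0.0258 0.028 ] r 0.1376 ang 0.7109
side [0.6113 0.0378 0.032 ] r 0.1481 ang 0.7579
side [0.6205 0.0251 0.032 ] r 0.1469 ang 0.6519
body [0.628  0.0523 0.032 ] r 0.1702 ang 0.7522
body [0.6383 0.0421 0.032 ] r 0.1714 ang 0.6675
body [0.6258 0.0308 0.032 ] r 0.1545 ang 0.66
body [0.616  0.0406 0.032 ] r 0.1534 ang 0.7498
t30 [ 0.6318 -0.0333  0.022 ] r 0.1318 ang 0.2353
t45 [0.6248 0.0014 0.022 ] r 0.1376 ang 0.4948
t60 [0.6036 0.0296 0.022 ] r 0.1369 ang 0.753
t75 [0.5726 0.0466 0.022 ] r 0.1303 ang 1.0137
t90 [0.5434 0.0662 0.022 ] r 0.1361 ang 1.2745
t30 [ 0.6469 -0.0299  0.022 ] r 0.1472 ang 0.2337
t45 [0.6331 0.0059 0.022 ] r 0.1471 ang 0.495
t75 [0.5809 0.0602 0.022 ] r 0.1462 ang 1.015
t90 [0.5458 0.0749 0.022 ] r 0.1451 ang 1.2767
[[0.6338 0.044  0.0315]
 [0.6305 0.0438 0.0309]
 [0.6272 0.0437 0.0299]
 [0.6344 0.0404 0.0309]
 [0.6311 0.0402 0.0306]
 [0.6275 0.0393 0.0327]]
[0.61511588 0.03071921 0.03138433]
disc [ 0.50588847 -0.06450861] 0.15254016948888452
```

View pics/w2c.png

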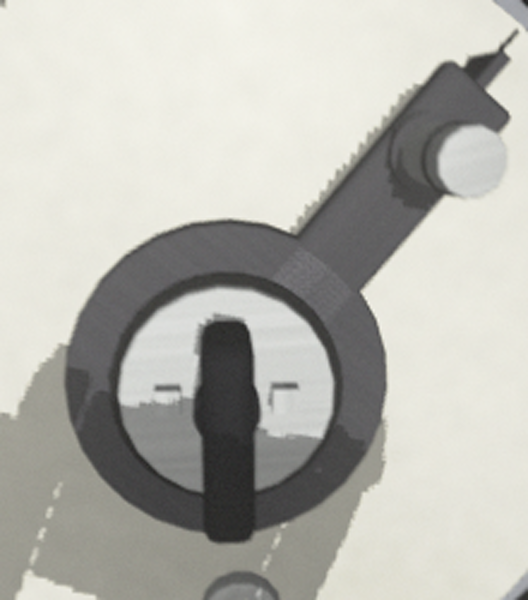

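Request:
{"fn": "servo_tool", "kwargs": {"plan": "1 0 -0.1 -3 0 0 0; 1 0 -0.1 -6 0 0 0; 1 0 -0.1 -9 0 0 0; 1 0 -0.1 -12 0 0 0; 1 0 -0.1 -13.8 0 0 0; 1 0 -0.1 -13.8 0 0 0; -1 0 -0.1 -13.8 0 0 0; -1 0 -0.1 -13.8 0 0 0; -1 0 -0.1 -13.8 0 0 0; -1 0 -0.1 -13.8 0 0 0"}}

```text
time_s: 2.8
tcp_pos: [0.5035, -0.0649, 0.0938]
orientation: [-0.54, 0.456, -0.455, 0.541]
force: [-2.1, 7.0, 8.0]
opening: 0.0149
```

```bash
cat >> h.py <<'E'
def st():
    from scipy.spatial.transform import Rotation as R
    s=arm.read_state();x=R.from_quat(s['orientation']).as_matrix()[:,0]
    print('t',s['time_s'],'tcp',s['tcp_pos'].round(4),'jaw',np.arctan2(x[1],x[0]).round(4),'F',s['force'].round(2),'M',s['ft_torque'].round(3),'op',round(s['opening'],4),'q6',s['q'][5].round(3),s['q'][0].round(3));return s
E
python3 - <<'E'
from h import *
st()
E
```

```text
t 2.8 tcp [ 0.5035 -0.0649  0.0938] jaw -1.4005 F [-2.14  6.95  7.95] M [ 1.095  0.382 -0.026] op 0.0149 q6 1.179 -0.22
```

Request:
{"fn": "servo_tool", "kwargs": {"plan": "-1 0 0 0.02 0 0 0.1; -1 0 0 0.05 0 0 0.25; -1 0 0 0.08 0 0 0.4; -1 0 0 0.11 0 0 0.55; -1 0 0 0.14 0 0 0.7; -1 0 0 0.17 0 0 0.85; -1 0 0 0.2 0 0 1; -1 0 0 0.2 0 0 1; -1 0 0 0.2 0 0 1; -1 0 0 0.2 0 0 1"}}

```text
time_s: 4.05
tcp_pos: [0.5045, -0.0661, 0.0954]
orientation: [0.693, -0.139, 0.141, -0.693]
force: [6.0, -4.7, -5.8]
opening: 0.0143
```

Run:
```python
from h import *
st()
```

```text
t 4.05 tcp [ 0.5045 -0.0661  0.0954] jaw -0.3997 F [ 6.04 -4.67 -5.76] M [-0.807 -0.893  0.011] op 0.0143 q6 0.179 -0.221
```

Request:
{"fn": "servo_tool", "kwargs": {"plan": "-1 0 0 0.03 0 0 0.15; -1 0 0 0.06 0 0 0.3; -1 0 0 0.09 0 0 0.45; -1 0 0 0.12 0 0 0.6; -1 0 0 0.15 0 0 0.75; -1 0 0 0.16 0 0 0.8; -1 0 0 0.16 0 0 0.8; 0.2 0 0 0.16 0 0 0.8; 1 0 0 0.16 0 0 0.8; 1 0 0 0.16 0 0 0.8"}}

```text
time_s: 5.3
tcp_pos: [0.5032, -0.0653, 0.0969]
orientation: [-0.693, -0.14, 0.141, 0.693]
force: [-0.3, -0.3, -0.5]
opening: 0.0681
```

Run:
```python
from h import *
st()
```

```text
t 5.3 tcp [ 0.5032 -0.0653  0.0969] jaw 0.4001 F [-0.34 -0.32 -0.51] M [-0.033 -0.02   0.053] op 0.0681 q6 -0.621 -0.221
```

Request:
{"fn": "servo_tool", "kwargs": {"plan": "1 0 0 3.5 0 0 0; 1 0 0 7 0 0 0; 1 2 -1 7 0 0 0.16; 1 4 -2.2 7 0 0 0.33; 1 6 -3.4 7 0 0 0.5; 1 8.2 -4.5 7 0 0 0.654; 1 8.2 -4.5 7 0 0 0.654; 1 8.2 -4.5 4.5 0 0 0.654; 1 8.2 -4.5 1.5 0 0 0.654; 1 8.2 -4.5 -1.5 0 0 0.654"}}

```text
time_s: 6.55
tcp_pos: [0.5845, -0.1099, 0.0811]
orientation: [-0.612, -0.355, 0.355, 0.612]
force: [0.0, 0.4, -1.6]
opening: 0.0852
```

Run:
```python
from h import *
shot('wrist','w3');shot('side','s3');st()
```

```text
t 6.65 tcp [ 0.5829 -0.1095  0.0792] jaw 1.0515 F [-0.96 -0.83 -0.04] M [ 0.019 -0.019  0.094] op 0.0856 q6 -1.316 -0.264
```

View pics/w3.png

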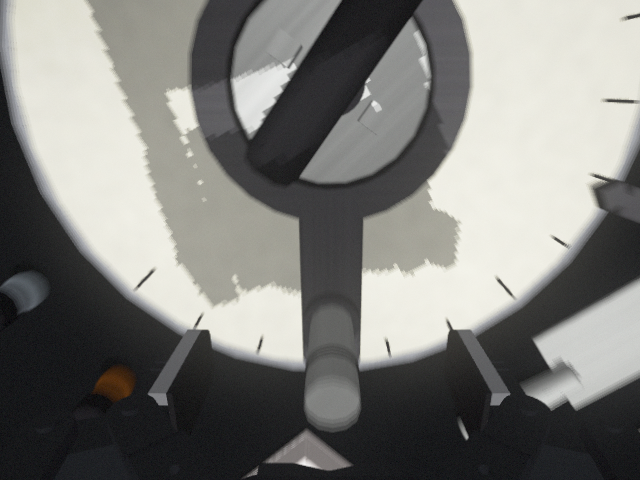

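View pics/s3.png

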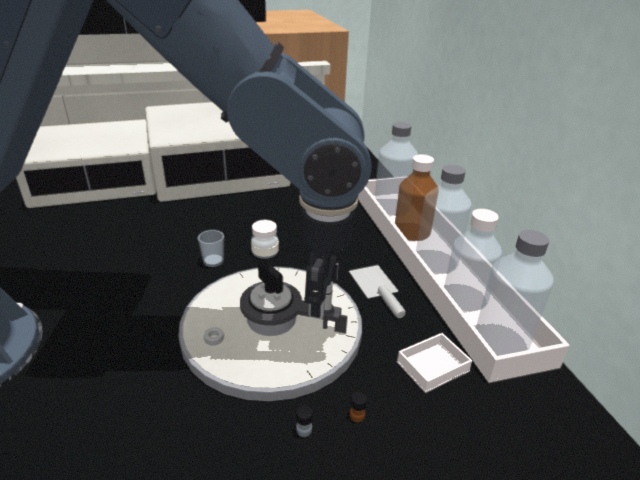

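```bash
python3 -c "
import numpy as np
for b,L in((-.519,np.arange(.1,.71,.1)),(.181,[.1,.2,.3,.4,.5,.526])):
  for d in L: print(b,round(d,3),(9.4*(np.cos(b+d)-np.cos(b))).round(2),(9.4*(np.sin(b+d)-np.sin(b))).round(2))"
```

```text
-0.519 0.1 0.42 0.84
-0.519 0.2 0.76 1.71
-0.519 0.3 1.01 2.62
-0.519 0.4 1.17 3.55
-0.519 0.5 1.24 4.48
-0.519 0.6 1.21 5.42
-0.519 0.7 1.08 6.35
0.181 0.1 -0.22 0.91
0.181 0.2 -0.52 1.8
0.181 0.3 -0.91 2.66
0.181 0.4 -1.39 3.47
0.181 0.5 -1.94 4.23
0.181 0.526 -2.1 4.41
```

Request:
{"fn": "servo_tool", "kwargs": {"plan": "-1 0 0 0.1 0 0 0; -1 0 0 0.1 0 0 0; -1 0 0 0.1 0 0 0; -1 0.42 0.84 0.1 0 0 0.1; -1 0.76 1.71 0.1 0 0 0.2; -1 1.01 2.62 0.1 0 0 0.3; -1 1.17 3.55 0.1 0 0 0.4; -1 1.24 4.48 0.1 0 0 0.5; -1 1.21 5.42 0.1 0 0 0.6; -1 1.08 6.35 0.1 0 0 0.7"}}

```text
time_s: 7.9
tcp_pos: [0.5967, -0.0476, 0.0839]
orientation: [-0.452, -0.544, 0.545, 0.45]
force: [-2.6, -5.9, 4.4]
opening: 0.0166
```

Run:
```python
from h import *
st()
```

```text
t 7.9 tcp [ 0.5967 -0.0476  0.0839] jaw 1.7575 F [-2.56 -5.87  4.38] M [-0.962  0.313  0.275] op 0.0166 q6 -1.913 -0.157
```

Request:
{"fn": "servo_tool", "kwargs": {"plan": "-1 -0.22 0.91 0 0 0 0.1; -1 -0.52 1.8 0 0 0 0.2; -1 -0.91 2.66 0 0 0 0.3; -1 -1.39 3.47 0 0 0 0.4; -1 -1.94 4.23 0 0 0 0.5; -1 -2.1 4.41 0 0 0 0.526; -1 -2.1 4.41 0 0 0 0.526; -1 -2.1 4.41 0 0 0 0.526; -1 -2.1 4.41 0 0 0 0.526; -1 -2.1 4.41 0 0 0 0.526"}}

```text
time_s: 9.15
tcp_pos: [0.5755, -0.0036, 0.0838]
orientation: [-0.296, -0.642, 0.643, 0.295]
force: [-2.0, -5.2, 4.8]
opening: 0.0167
```

Run:
```python
from h import *
s=st();d=shot('wrist','w4')
r=s['tcp_pos'][:2]-[.5037,-.064];print(np.hypot(*r),np.arctan2(r[1],r[0]))
```

```text
t 9.15 tcp [ 0.5755 -0.0036  0.0838] jaw 2.2808 F [-2.03 -5.17  4.81] M [-0.817  0.369  0.418] op 0.0167 q6 -2.366 -0.086
0.09383594381638842 0.6997464956269787
```

View pics/w4.png

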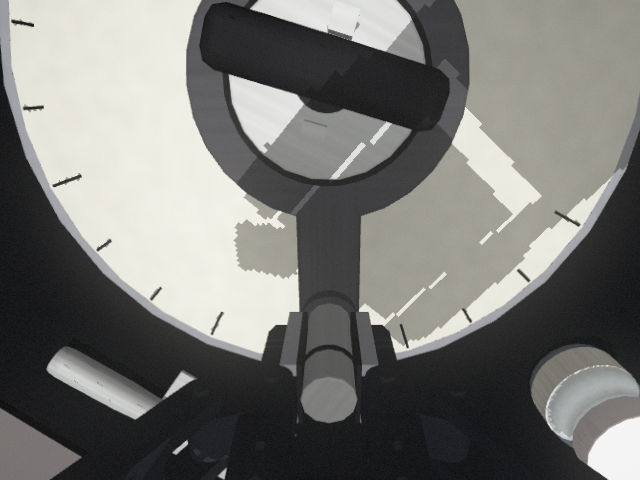

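Request:
{"fn": "servo_tool", "kwargs": {"plan": "0 0 0 0 0 0 0; 1 0 0 0 0 0 0; 1 0 0 0 0 0 0; 1 0 0 4 0 0 0; 1 0 0 8 0 0 0; 1 0 0 12 0 0 -0.18; 1 -2 -1.5 15 0 0 -0.36; 1 -4 -3 15 0 0 -0.54; 1 -6 -5 15 0 0 -0.72; 1 -7.2 -6 15 0 0 -0.88"}}

```text
time_s: 10.45
tcp_pos: [0.5024, -0.0634, 0.233]
orientation: [0.542, 0.454, -0.454, -0.542]
force: [-0.0, -0.8, -0.2]
opening: 0.0855
```

Request:
{"fn": "servo_tool", "kwargs": {"plan": "1 0 0 0 0 0 -0.17; 1 0 0 0 0 0 -0.34; 1 0 0 0 0 0 -0.51; 1 0 0 0 0 0 -0.68; 1 0 0 0 0 0 -0.85; 1 0 0 0 0 0 -1; 1 0 0 0 0 0 -1; 1 0 0 0 0 0 -1; 1 0 0 0 0 0 -1; 1 0 0 0 0 0 -1"}}

```text
time_s: 11.7
tcp_pos: [0.5032, -0.0628, 0.2329]
orientation: [-0.693, -0.141, 0.141, 0.693]
force: [0.0, 0.4, -0.1]
opening: 0.0854
```

Run:
```python
from h import *
s=st();d=shot('wrist','w5')
```

```text
t 11.7 tcp [ 0.5032 -0.0628  0.2329] jaw 0.4009 F [ 0.    0.44 -0.11] M [-0.004  0.036  0.031] op 0.0854 q6 -0.617 -0.216
```

View pics/w5.png

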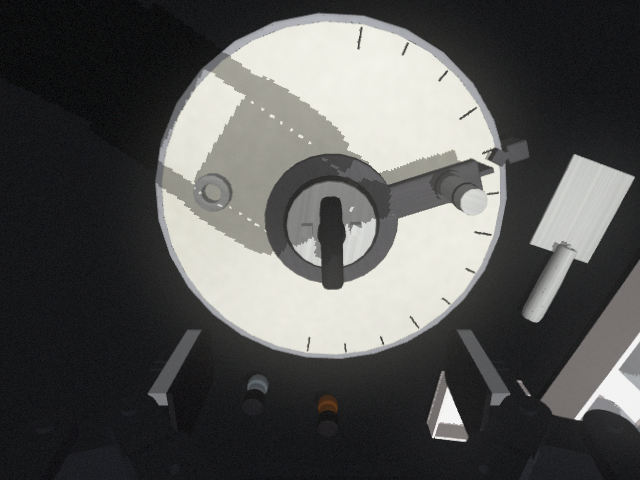

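Run:
```python
from h import *
d=dict(np.load('pics/w5.npz'));im=d['frame']
cv2.imwrite('pics/w5z.png',cv2.resize(im[115:235,370:540],None,fx=4.7,fy=4.7,interpolation=cv2.INTER_CUBIC)[:600,:800,::-1])
```

```text
(no output)
```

View pics/w5z.png

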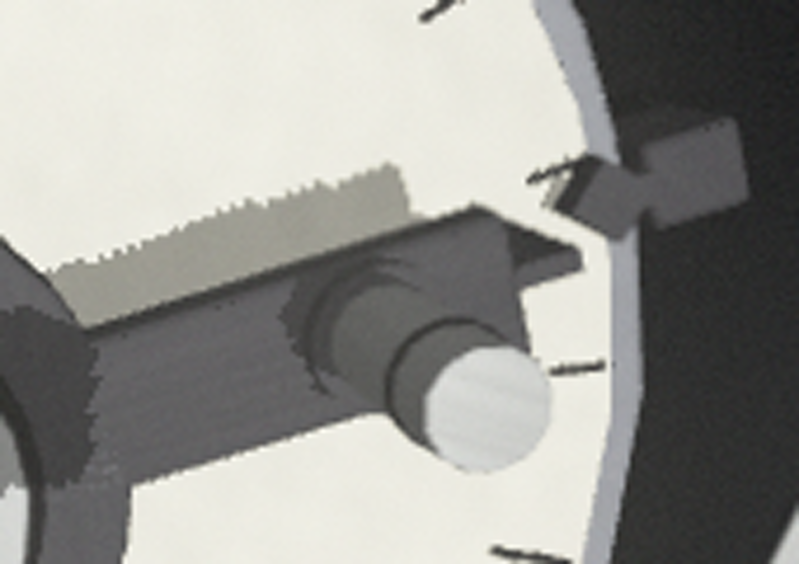

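Run:
```python
from h import *
d=dict(np.load('pics/w5.npz'));C=np.array([0.5037,-0.064])
g=lambda x,y:(370+(x-1.8)/4.7,115+(y-1.8)/4.7)
f=lambda x,y,z: onz(d,*g(x,y),z)
def pol(n,p): r=p[:2]-C;print(n,p.round(4),'r',np.hypot(*r).round(4),'ang',np.arctan2(r[1],r[0]).round(4))
pol('barrel',f(488,408,.122)); pol('tip',f(560,205,.032));pol('tip low',f(545,205,.028))
for q in [(590,158),(618,238)]: pol('rside',f(*q,.032))
for q in [(640,160),(738,118),(748,193),(660,228)]: pol('rbody',f(*q,.032))
for a,b in (((90,328),(480,207)),((132,485),(385,410))):
    p,q=f(*a,.067),f(*b,.067);print('edge dir',np.arctan2(*(q-p)[[1,0]]));pol('',p);pol('',q)
for z in (.03,.045,.05,.055): pol('ptr%g'%z,f(581,256,z))
print(atd(d,*g(548,270)),atd(d,*g(430,300)),atd(d,*g(700,180)))
for n,q in dict(a=(550,372),b=(605,366)).items(): pol('tick',f(*q,.022))
```

```text
barrel [ 0.576  -0.0019  0.122 ] r 0.0952 ang 0.7096
tip [0.6074 0.0285 0.032 ] r 0.139 ang 0.7283
tip low [0.6065 0.0276 0.028 ] r 0.1377 ang 0.7275
rside [0.6082 0.0376 0.032 ] r 0.1458 ang 0.7715
rside [0.6197 0.0276 0.032 ] r 0.1478 ang 0.6681
rbody [0.6164 0.0408 0.032 ] r 0.1539 ang 0.7491
rbody [0.6285 0.0538 0.032 ] r 0.1717 ang 0.7567
rbody [0.6369 0.0435 0.032 ] r 0.1712 ang 0.6792
rbody [0.6257 0.0321 0.032 ] r 0.1553 ang 0.667
edge dir 0.7105108389280508
 [ 0.5339 -0.0194  0.067 ] r 0.0538 ang 0.9754
 [0.5819 0.0219 0.067 ] r 0.1162 ang 0.8321
edge dir 0.7039698227604783
 [ 0.5514 -0.0401  0.067 ] r 0.0534 ang 0.4647
 [ 0.5837 -0.0127  0.067 ] r 0.095 ang 0.5704
ptr0.03 [0.6162 0.0223 0.03  ] r 0.1417 ang 0.6544
ptr0.045 [0.6098 0.022  0.045 ] r 0.1366 ang 0.6811
ptr0.05 [0.6077 0.0219 0.05  ] r 0.1349 ang 0.6904
ptr0.055 [0.6056 0.0218 0.055 ] r 0.1332 ang 0.6999
[0.5996938  0.01759346 0.05986249] [0.58022387 0.00604555 0.07122706] [0.62869693 0.04219761 0.03028525]
tick [0.625  0.0016 0.022 ] r 0.1379 ang 0.4953
tick [0.6339 0.0066 0.022 ] r 0.1481 ang 0.4968
```

Request:
{"fn": "servo_tool", "kwargs": {"plan": "1 0 -0.1 -3 0 0 0; 1 0 -0.1 -6 0 0 0; 1 0 -0.1 -9 0 0 0; 1 0 -0.1 -12 0 0 0; 1 0 -0.1 -13.6 0 0 0; 1 0 -0.1 -13.6 0 0 0; -1 0 -0.1 -13.6 0 0 0; -1 0 -0.1 -13.6 0 0 0; -1 0 -0.1 -13.6 0 0 0; -1 0 -0.1 -13.6 0 0 0"}}

```text
time_s: 13.0
tcp_pos: [0.505, -0.0637, 0.0978]
orientation: [0.693, 0.142, -0.139, -0.693]
force: [8.5, 1.6, 10.2]
opening: 0.0132
```

Run:
```python
from h import *
s=st()
```

```text
t 13.0 tcp [ 0.505  -0.0637  0.0978] jaw 0.3995 F [ 8.46  1.64 10.21] M [-0.249 -1.389  0.037] op 0.0132 q6 -0.618 -0.218
```

Request:
{"fn": "servo_tool", "kwargs": {"plan": "-1 0 0 0 0 0 0; -1 0 0 -0.02 0 0 -0.1; -1 0 0 -0.04 0 0 -0.2; -1 0 0 -0.06 0 0 -0.3; -1 0 0 -0.08 0 0 -0.4; -1 0 0 -0.1 0 0 -0.5; -1 0 0 -0.12 0 0 -0.6; -1 0 0 -0.12 0 0 -0.6; -1 0 0 -0.12 0 0 -0.6; -1 0 0 -0.12 0 0 -0.6"}}

```text
time_s: 14.25
tcp_pos: [0.5054, -0.0638, 0.0968]
orientation: [0.704, -0.069, 0.072, -0.704]
force: [8.3, 4.5, 3.6]
opening: 0.0128
```

Run:
```python
from h import *
s=st()
```

```text
t 14.25 tcp [ 0.5054 -0.0638  0.0968] jaw -0.2 F [8.35 4.49 3.63] M [ 0.164 -0.992 -0.011] op 0.0128 q6 -0.018 -0.217
```

Request:
{"fn": "servo_tool", "kwargs": {"plan": "-1 0.1 0.05 -0.02 0 0 -0.1; -1 0.1 0.05 -0.04 0 0 -0.2; -1 0.1 0.05 -0.06 0 0 -0.3; -1 0.1 0.05 -0.06 0 0 -0.3; -1 0.1 0.05 -0.06 0 0 -0.3; -1 0.1 0.05 -0.06 0 0 -0.3; -1 0.1 0.05 -0.06 0 0 -0.3; -1 0.1 0.05 -0.06 0 0 -0.3; -1 0.1 0.05 -0.06 0 0 -0.3; -1 0.1 0.05 -0.06 0 0 -0.3"}}

```text
time_s: 15.5
tcp_pos: [0.5057, -0.0637, 0.0962]
orientation: [0.685, -0.174, 0.176, -0.685]
force: [5.1, 0.5, 5.0]
opening: 0.0132
```

Run:
```python
from h import *
s=st()
```

```text
t 15.5 tcp [ 0.5057 -0.0637  0.0962] jaw -0.4998 F [5.11 0.5  5.02] M [-0.404 -0.211 -0.065] op 0.0132 q6 0.283 -0.216
```

Request:
{"fn": "servo_tool", "kwargs": {"plan": "-1 0.05 0 -0.02 0 0 -0.1; -1 0.05 0 -0.05 0 0 -0.2; -1 0.05 0 -0.05 0 0 -0.25; -1 0.05 0 -0.05 0 0 -0.25; -1 0.05 0 -0.05 0 0 -0.25; -1 0.05 0 -0.05 0 0 -0.25; -1 0.05 0 -0.05 0 0 -0.25; -1 0.05 0 -0.05 0 0 -0.25; -1 0.05 0 -0.05 0 0 -0.25; -1 0.05 0 -0.05 0 0 -0.25"}}

```text
time_s: 16.75
tcp_pos: [0.506, -0.0637, 0.0958]
orientation: [-0.658, 0.258, -0.26, 0.658]
force: [1.7, -1.1, 8.6]
opening: 0.0134
```

Run:
```python
from h import *
s=st()
```

```text
t 16.75 tcp [ 0.506  -0.0637  0.0958] jaw -0.7498 F [ 1.7  -1.11  8.61] M [-0.468  0.259 -0.062] op 0.0134 q6 0.534 -0.216
```

Request:
{"fn": "servo_tool", "kwargs": {"plan": "-1 0 0 0 0 0 -0.1; -1 0 0 0 0 0 -0.2; -1 0 0 0 0 0 -0.25; -1 0 0 0 0 0 -0.25; -1 0 0 0 0 0 -0.25; -1 0 0 0 0 0 -0.25; -1 0 0 0 0 0 -0.25; -1 0 0 0 0 0 -0.25; -1 0 0 0 0 0 -0.25; -1 0 0 0 0 0 -0.25"}}

```text
time_s: 18.0
tcp_pos: [0.5061, -0.0638, 0.0957]
orientation: [-0.62, 0.338, -0.34, 0.621]
force: [3.6, -1.7, 6.9]
opening: 0.0134
```

Run:
```python
from h import *
s=st();shot('wrist','w6')
for i in range(4): shot('wrist','w6');s=st()
```

```text
t 18.0 tcp [ 0.5061 -0.0638  0.0957] jaw -0.9997 F [ 3.62 -1.72  6.86] M [-0.52   0.117 -0.004] op 0.0134 q6 0.784 -0.216
t 18.1 tcp [ 0.5061 -0.0638  0.0957] jaw -0.9997 F [ 3.5  -0.94  6.48] M [-0.533  0.084 -0.031] op 0.0134 q6 0.784 -0.216
t 18.15 tcp [ 0.5061 -0.0638  0.0957] jaw -0.9997 F [ 4.21 -1.09  6.17] M [-0.559  0.043  0.035] op 0.0134 q6 0.784 -0.216
t 18.2 tcp [ 0.5061 -0.0637  0.0957] jaw -0.9997 F [ 3.72 -1.43  6.79] M [-0.468  0.079 -0.014] op 0.013 q6 0.784 -0.216
t 18.25 tcp [ 0.5061 -0.0638  0.0957] jaw -0.9998 F [ 4.1  -2.4   7.35] M [-0.478  0.145 -0.039] op 0.0133 q6 0.784 -0.216
```

View pics/w6.png

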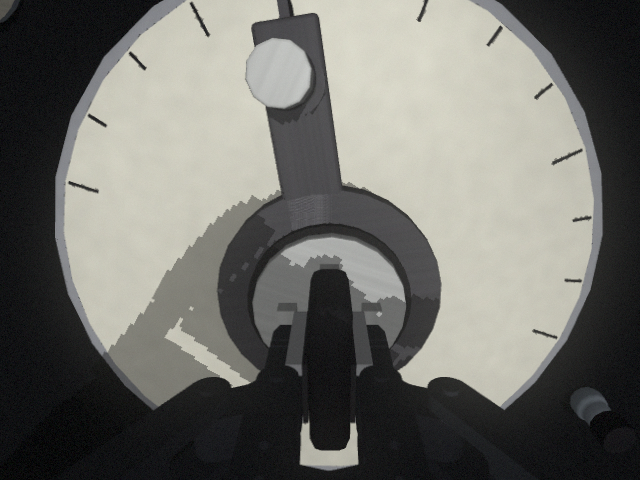

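Request:
{"fn": "servo_tool", "kwargs": {"plan": "-1 0 0 0 0 0 -0.1; -1 0 0 0 0 0 -0.2; -1 0 0 0 0 0 -0.3; -1 0 0 0 0 0 -0.3; -1 0 0 0 0 0 -0.3; -1 0 0 0 0 0 -0.3; -1 0 0 0 0 0 -0.3; -1 0 0 0 0 0 -0.3; -1 0 0 0 0 0 -0.3; -1 0 0 0 0 0 -0.3"}}

```text
time_s: 19.5
tcp_pos: [0.5061, -0.0639, 0.0956]
orientation: [-0.563, 0.427, -0.429, 0.563]
force: [4.5, -2.5, 3.5]
opening: 0.0133
```

Run:
```python
from h import *
s=st()
for i in range(3): imaging.read_camera('top');s=st()
d=dict(np.load('pics/w6.npz'));C=np.array([.5037,-.064])
for a,b in (((284,192),(252,28)),((340,186),(318,18))):
    p,q=onz(d,*a,.067),onz(d,*b,.067);print('edge dir',np.arctan2(*(q-p)[[1,0]]))
p=onz(d,278,73,.122)[:2]-C;print(np.hypot(*p),np.arctan2(p[1],p[0]))
```

```text
t 19.5 tcp [ 0.5061 -0.0639  0.0956] jaw -1.3 F [ 4.51 -2.52  3.51] M [-0.527 -0.033 -0.113] op 0.0133 q6 1.084 -0.217
t 19.55 tcp [ 0.5061 -0.0639  0.0956] jaw -1.3 F [ 4.74 -1.76  4.44] M [-0.527  0.033 -0.043] op 0.0133 q6 1.084 -0.217
t 19.6 tcp [ 0.5061 -0.0639  0.0956] jaw -1.3 F [ 4.57 -2.99  3.79] M [-0.566  0.015 -0.033] op 0.0132 q6 1.084 -0.217
t 19.65 tcp [ 0.5061 -0.0639  0.0956] jaw -1.3 F [ 5.07 -2.03  4.25] M [-0.555  0.011 -0.091] op 0.0129 q6 1.084 -0.217
edge dir 0.7297186634738192
edge dir 0.708332976386895
0.09581572572561954 0.699319428401311
```

Run:
```python
from h import *
s=st();print(s['joint_torque'].round(3))
```

```text
t 19.65 tcp [ 0.5061 -0.0639  0.0956] jaw -1.3 F [ 5.07 -2.03  4.25] M [-0.555  0.011 -0.091] op 0.0129 q6 1.084 -0.217
[  1.006 -47.916 -18.443   0.417   0.572  -0.081]
```

Request:
{"fn": "servo_tool", "kwargs": {"plan": "-1 0 0 0 0 0 -0.1; -1 0 0 0 0 0 -0.2; -1 0 0 0 0 0 -0.2; -1 0 0 0 0 0 -0.2; -1 0 0 0 0 0 -0.2; -1 0 0 0 0 0 -0.2; -1 0 0 0 0 0 -0.2; -1 0 0 0 0 0 -0.2; -1 0 0 0 0 0 -0.2; -1 0 0 0 0 0 -0.2"}}

```text
time_s: 20.9
tcp_pos: [0.5061, -0.0639, 0.0955]
orientation: [-0.517, 0.481, -0.483, 0.518]
force: [5.0, -4.1, 3.9]
opening: 0.0134
```

Run:
```python
from h import *
for i in range(4): imaging.read_camera('top');s=st();print(s['joint_torque'].round(3))
shot('side','s6')
```

```text
t 20.95 tcp [ 0.5061 -0.064   0.0955] jaw -1.4995 F [ 5.44 -3.3   2.97] M [-0.525 -0.077  0.138] op 0.0131 q6 1.283 -0.217
[  1.209 -48.573 -18.47    0.615   0.716   0.129]
t 21.0 tcp [ 0.5061 -0.064   0.0955] jaw -1.4996 F [ 4.62 -4.37  2.65] M [-0.526 -0.073  0.165] op 0.0134 q6 1.283 -0.217
[  1.208 -48.575 -18.469   0.615   0.716   0.129]
t 21.05 tcp [ 0.5061 -0.064   0.0955] jaw -1.4996 F [ 5.04 -3.28  2.64] M [-0.546 -0.103  0.166] op 0.0131 q6 1.283 -0.217
[  1.211 -48.575 -18.468   0.615   0.716   0.129]
t 21.1 tcp [ 0.5061 -0.0639  0.0954] jaw -1.4996 F [ 5.51 -2.66  3.14] M [-0.617 -0.099  0.146] op 0.0134 q6 1.283 -0.217
[  1.212 -48.574 -18.469   0.615   0.716   0.129]
```

View pics/s6.png

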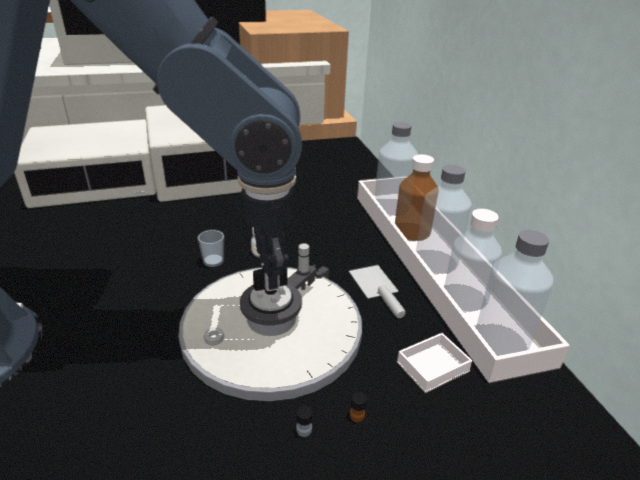

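Request:
{"fn": "servo_tool", "kwargs": {"plan": "-1 0 0 -0.02 0 0 -0.1; -1 0 0 -0.04 0 0 -0.2; -1 0 0 -0.04 0 0 -0.2; -1 0 0 -0.04 0 0 -0.2; -1 0 0 -0.04 0 0 -0.2; -1 0 0 -0.04 0 0 -0.2; -1 0 0 -0.04 0 0 -0.2; -1 0 0 -0.04 0 0 -0.2; -1 0 0 -0.04 0 0 -0.2; -1 0 0 -0.04 0 0 -0.2"}}

```text
time_s: 22.4
tcp_pos: [0.5062, -0.064, 0.0953]
orientation: [0.466, -0.53, 0.532, -0.467]
force: [4.0, -3.7, 7.4]
opening: 0.0132
```

Run:
```python
from h import *
for i in range(3): imaging.read_camera('top');s=st();print(s['joint_torque'].round(3))
```

```text
t 22.45 tcp [ 0.5062 -0.064   0.0953] jaw -1.7 F [ 4.04 -4.34  6.44] M [-0.526  0.172 -0.036] op 0.0131 q6 1.484 -0.217
[ 1.8090e+00 -4.7010e+01 -1.8108e+01  5.9900e-01  3.9400e-01 -2.9000e-02]
t 22.5 tcp [ 0.5062 -0.064   0.0953] jaw -1.6999 F [ 3.63 -5.07  6.79] M [-0.544  0.19  -0.052] op 0.013 q6 1.484 -0.217
[ 1.8080e+00 -4.7011e+01 -1.8108e+01  5.9900e-01  3.9400e-01 -2.9000e-02]
t 22.55 tcp [ 0.5062 -0.064   0.0953] jaw -1.7 F [ 3.52 -3.63  6.2 ] M [-0.591  0.22  -0.009] op 0.0131 q6 1.484 -0.217
[ 1.8100e+00 -4.7010e+01 -1.8109e+01  5.9900e-01  3.9400e-01 -2.9000e-02]
```

Run:
```python
from h import *
d=shot('wrist','w7');im=d['frame'];cv2.imwrite('pics/w7z.png',cv2.resize(im[150:480,200:460],None,fx=1.8,fy=1.8)[:,:,::-1])
```

```text
(no output)
```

View pics/w7z.png

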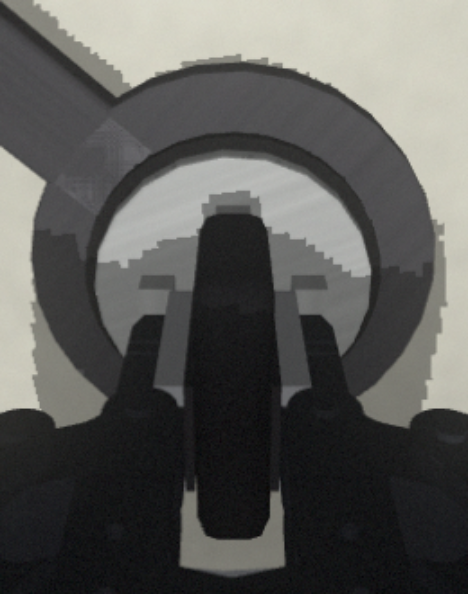

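Request:
{"fn": "servo_tool", "kwargs": {"plan": "-1 0 0 -0.02 0 0 -0.1; -1 0 0 -0.04 0 0 -0.2; -1 0 0 -0.04 0 0 -0.25; -1 0 0 -0.04 0 0 -0.25; -1 0 0 -0.04 0 0 -0.25; -1 0 0 -0.04 0 0 -0.25; -1 0 0 -0.04 0 0 -0.25; -1 0 0 -0.04 0 0 -0.25; -1 0 0 -0.04 0 0 -0.25; -1 0 0 -0.04 0 0 -0.25"}}

```text
time_s: 23.85
tcp_pos: [0.5062, -0.0641, 0.0952]
orientation: [0.397, -0.584, 0.586, -0.398]
force: [2.4, -4.8, 9.8]
opening: 0.0133
```

Run:
```python
from h import *
for i in range(2): imaging.read_camera('top');s=st();print(s['joint_torque'].round(3))
```

```text
t 23.9 tcp [ 0.5062 -0.0641  0.0952] jaw -1.9485 F [ 2.9  -4.82 10.12] M [-0.495  0.404  0.645] op 0.0133 q6 1.733 -0.217
[  1.583 -45.463 -17.799   1.125   0.072   0.653]
t 23.95 tcp [ 0.5062 -0.0641  0.0952] jaw -1.9485 F [ 1.92 -5.07  9.64] M [-0.496  0.399  0.636] op 0.0135 q6 1.733 -0.217
[  1.583 -45.463 -17.799   1.125   0.072   0.653]
```

Request:
{"fn": "servo_tool", "kwargs": {"plan": "-1 0 0 0.04 0 0 0.15; -1 0 0 0.08 0 0 0.3; -1 0 0 0.12 0 0 0.45; -1 0 0 0.14 0 0 0.6; -1 0 0 0.14 0 0 0.7; -1 0 0 0.14 0 0 0.7; -1 0 0 0.14 0 0 0.66; -1 0 0 0.13 0 0 0.62; -1 0 0 0.12 0 0 0.58; -1 0 0 0.1 0 0 0.54"}}

```text
time_s: 25.2
tcp_pos: [0.5061, -0.0639, 0.0955]
orientation: [-0.538, 0.457, -0.459, 0.539]
force: [5.7, -2.8, 2.4]
opening: 0.0133
```

Run:
```python
from h import *
s=st();print(s['joint_torque'].round(3), s['joint_vel'][5])
```

```text
t 25.2 tcp [ 0.5061 -0.0639  0.0955] jaw -1.4102 F [ 5.72 -2.79  2.38] M [-0.547 -0.133  0.528] op 0.0133 q6 1.194 -0.217
[ 6.4400e-01 -4.8645e+01 -1.8465e+01  8.0400e-01  7.6200e-01 -4.1000e-02] 0.3191821172616355
```

Run:
```python
from h import *
for i in range(4): imaging.read_camera('top');s=st();print(s['joint_torque'].round(3), s['joint_vel'][5])
```

```text
t 25.25 tcp [ 0.5061 -0.0639  0.0955] jaw -1.4123 F [ 5.99 -2.67  1.39] M [-0.583 -0.161  0.292] op 0.0134 q6 1.196 -0.217
[  0.815 -49.185 -18.661   0.713   0.832   0.078] -0.05289344473336112
t 25.3 tcp [ 0.5061 -0.0639  0.0955] jaw -1.4102 F [ 6.08 -2.67  1.22] M [-0.584 -0.169  0.226] op 0.0136 q6 1.194 -0.217
[  0.969 -49.396 -18.707   0.647   0.874   0.628] -0.025982907071494307
t 25.35 tcp [ 0.5061 -0.0639  0.0955] jaw -1.4095 F [ 5.55 -4.12  1.01] M [-0.591 -0.172  0.22 ] op 0.0132 q6 1.194 -0.217
[  0.999 -49.305 -18.665   0.631   0.866   0.34 ] -0.005156197926811419
t 25.4 tcp [ 0.5061 -0.0639  0.0955] jaw -1.4094 F [ 5.87 -3.27  1.44] M [-0.552 -0.182  0.192] op 0.0131 q6 1.193 -0.217
[  0.984 -49.361 -18.682   0.625   0.871   0.234] -0.0011309684409602444
```

Request:
{"fn": "servo_tool", "kwargs": {"plan": "-1 0 0 0 0 0 -0.01; -1 0 0 0 0 0 -0.02; -1 0 0 0 0 0 -0.03; -1 0 0 0 0 0 -0.04; -1 0 0 0 0 0 -0.05; -1 0 0 0 0 0 -0.06; -1 0 0 0 0 0 -0.07; -1 0 0 0 0 0 -0.08; -1 0 0 0 0 0 -0.09; -1 0 0 0 0 0 -0.1"}}

```text
time_s: 26.65
tcp_pos: [0.5061, -0.0639, 0.0955]
orientation: [-0.515, 0.483, -0.485, 0.516]
force: [7.0, -3.3, 0.8]
opening: 0.0131
```

Run:
```python
from h import *
s=st();print(s['joint_torque'].round(3), s['joint_vel'][5])
for i in range(4): imaging.read_camera('top');s=st();print(s['joint_torque'].round(3), s['joint_vel'][5])
```

```text
t 26.65 tcp [ 0.5061 -0.0639  0.0955] jaw -1.5091 F [ 6.99 -3.33  0.8 ] M [-0.558 -0.236  0.456] op 0.0131 q6 1.293 -0.217
[  0.904 -49.695 -18.685   0.802   0.947   0.32 ] 0.08130480045119862
t 26.7 tcp [ 0.5061 -0.0639  0.0955] jaw -1.5097 F [ 6.95 -3.6   0.12] M [-0.576 -0.232  0.449] op 0.0131 q6 1.294 -0.217
[  0.885 -49.676 -18.683   0.818   0.943   0.4  ] -0.014429549918568315
t 26.75 tcp [ 0.5061 -0.0639  0.0955] jaw -1.5091 F [ 5.69 -3.69  0.17] M [-0.576 -0.204  0.397] op 0.0133 q6 1.293 -0.217
[  0.959 -49.661 -18.681   0.781   0.937   0.504] -0.005491810691651931
t 26.8 tcp [ 0.5061 -0.0639  0.0955] jaw -1.509 F [ 6.19 -3.86  0.29] M [-0.601 -0.227  0.385] op 0.0132 q6 1.293 -0.217
[  0.969 -49.667 -18.681   0.779   0.941   0.434] -0.0009709475072777656
t 26.85 tcp [ 0.5061 -0.0639  0.0955] jaw -1.509 F [ 6.11 -3.96  0.15] M [-0.562 -0.208  0.332] op 0.0134 q6 1.293 -0.217
[  0.958 -49.662 -18.681   0.777   0.939   0.409] -0.0009257796946714808
```

Request:
{"fn": "servo_tool", "kwargs": {"plan": "-0.4 0 0 0 0 0 0; 0.3 0 0 0 0 0 0; 1 0 0 0 0 0 0; 1 0 0 0 0 0 0; 1 0 0 3.5 0 0 0; 1 0 0 7 0 0 0; 1 0 0 10.5 0 0 0; 1 0 0 13.8 0 0 0; 1 0 0 13.8 0 0 0; 1 0 0 13.8 0 0 0"}}

```text
time_s: 28.1
tcp_pos: [0.5044, -0.0632, 0.2321]
orientation: [0.515, -0.485, 0.484, -0.515]
force: [-0.6, 0.1, -0.1]
opening: 0.0854
```

Run:
```python
from h import *
st();imaging.read_camera('wrist');d=shot('wrist','w8');im=d['frame']
cv2.imwrite('pics/w8z.png',cv2.resize(im[0:300,140:520],None,fx=2,fy=2,interpolation=cv2.INTER_CUBIC)[:,:,::-1])
```

```text
t 28.1 tcp [ 0.5044 -0.0632  0.2321] jaw -1.51 F [-0.59  0.11 -0.09] M [-0.056  0.032  0.033] op 0.0854 q6 1.294 -0.216
```

View pics/w8z.png

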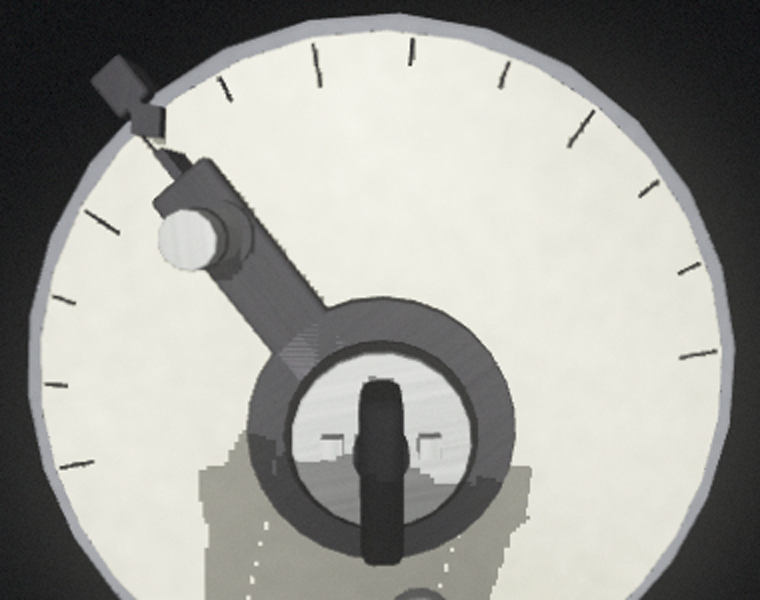

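Run:
```python
from h import *
d=dict(np.load('pics/w8.npz'));C=np.array([0.5037,-0.064]);im=d['frame']
g=lambda x,y:(140+(x-.5)/2,(y-.5)/2)
f=lambda x,y,z: onz(d,*g(x,y),z)
def pol(n,p): r=p[:2]-C;print(n,p.round(4),'r',np.hypot(*r).round(4),'ang',np.arctan2(r[1],r[0]).round(4))
pol('barrel',f(188,240,.122)); pol('tip',f(162,140,.031))
for q in [(132,127),(165,107)]: pol('rside',f(*q,.032))
for q in [(92,84),(122,56),(148,96),(120,122)]: pol('rbody',f(*q,.032))
for a,b in (((325,305),(212,162)),((275,350),(213,275))):
    p,q=f(*a,.067),f(*b,.067);print('edge dir',np.arctan2(*(q-p)[[1,0]]))
pol('ptr',f(170,150,.06))
cv2.imwrite('pics/w8zz.png',cv2.resize(im[15:175,170:340],None,fx=3.7,fy=3.7,interpolation=cv2.INTER_CUBIC)[:,:,::-1])
```

```text
barrel [ 0.577 -0.003  0.122] r 0.0953 ang 0.6942
tip [0.609  0.0265 0.031 ] r 0.1389 ang 0.71
rside [0.613  0.0377 0.032 ] r 0.1493 ang 0.7494
rside [0.6207 0.0249 0.032 ] r 0.147 ang 0.6499
rbody [0.6274 0.0524 0.032 ] r 0.1698 ang 0.7554
rbody [0.6376 0.0408 0.032 ] r 0.17 ang 0.6642
rbody [0.6242 0.0313 0.032 ] r 0.1537 ang 0.6691
rbody [0.6145 0.0422 0.032 ] r 0.1535 ang 0.7642
edge dir 0.7240341458349984
edge dir 0.7274466339662822
ptr [0.6042 0.0166 0.06  ] r 0.1288 ang 0.6759
```

View pics/w8zz.png

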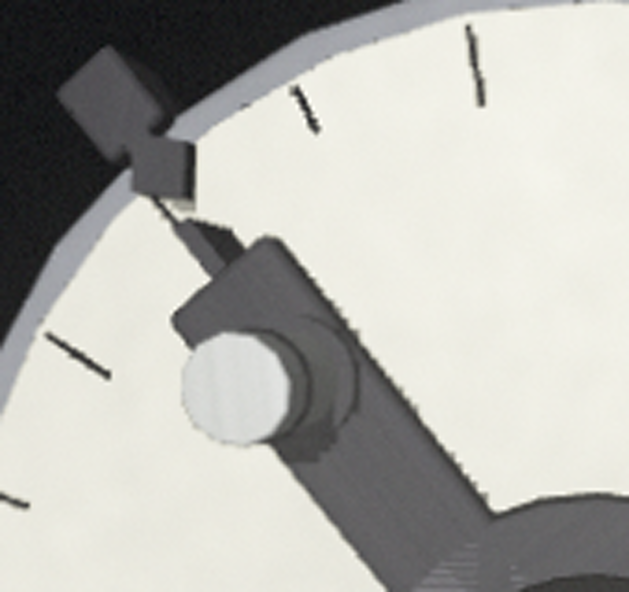

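Request:
{"fn": "servo_tool", "kwargs": {"plan": "1 0 0 0 0 0 0.15; 1 0 0 0 0 0 0.3; 1 0 0 0 0 0 0.45; 1 0 0 0 0 0 0.6; 1 0 0 0 0 0 0.645; 1 0 0 0 0 0 0.645; 1 0 0 0 0 0 0.645; 1 0 0 0 0 0 0.645; 1 0 0 0 0 0 0.645; 1 0 0 0 0 0 0.645"}}

```text
time_s: 29.45
tcp_pos: [0.5047, -0.0633, 0.2328]
orientation: [-0.642, 0.296, -0.296, 0.642]
force: [0.0, -0.3, 0.1]
opening: 0.0852
```

Run:
```python
from h import *
st();d=shot('wrist','w9');im=d['frame'];c,_=ray(d,320,240);print(c,np.arctan2(c[1]+.064,c[0]-.5037),proj(d,(.5037,-.064,.128)),proj(d,(.5037,-.064,.022)))
cv2.imwrite('pics/w9z.png',cv2.resize(im[0:200,220:440],None,fx=3,fy=3,interpolation=cv2.INTER_CUBIC)[:,:,::-1])
```

```text
t 29.45 tcp [ 0.5047 -0.0633  0.2328] jaw -0.8651 F [ 0.04 -0.33  0.1 ] M [-0.018  0.058 -0.08 ] op 0.0852 q6 0.649 -0.216
[ 0.56968057 -0.00787951  0.37431415] 0.704819583825754 (np.float64(328.5290684631336), np.float64(248.23432033074735)) (np.float64(328.57248302494423), np.float64(207.98296889524707))
```

View pics/w9z.png

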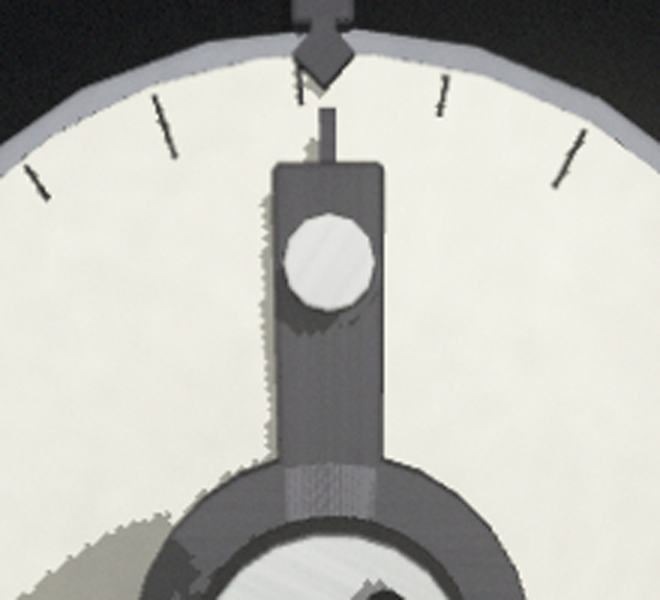

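```bash
python3 -c "
from h import *
print(order.job_done())"
```

```text
the job is handed in; nothing more can be done
None
```

I loosened the clamp, swung the arm to the rider and retightened the knob, then handed the job in at about 29.5 s of the 72 s allowed. No verdict is reported on hand-in.

- **Loosening:** I turned the knob 1.8 rad counter-clockwise. The arm then swung by its barrel with only about 6 N, so it was free.
- **Pointing:** the last wrist picture, taken looking straight along the arm, shows the pointer about 0.008 rad short of the rider; the limit is 0.035. The arm edges and barrel measured from pixels gave 0.69 to 0.73 rad, against about 0.71 for the rider. The rider measured the same as before the work, within about 2 mm.
- **Tightening:** the first steps read wrongly low, between −0.1 and 0.17 N m, because the tool overshot slightly and the friction relaxed. I therefore went too far, to 0.65 N m (about 100 N, below the crush limit of 160 N). I backed off 0.7 rad and crept in again. The moment was 0.45 N m while creeping and settled to between 0.33 and 0.40 N m when held, so I judge the load at about 60 to 70 N.
- **Not measured:** the pad force itself can't be read, so that load rests on the knob moment alone.
- **Before handing in:** the gripper was open and clear, about 0.23 m above the table. I saw no sign that any bystander had moved, though I did not measure them again.

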